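# Refit the sideboard lamp's shade and wake the lamp

## Task

The lamp's square tubular shade has been left lying on the sideboard: stand it up on either open end on the sideboard and let go of it, then take it afresh and push it down over the lamp's square post until it sits fully home on the lamp's base. Then, with the shade in place, pull the sprung knob on the base straight up to its stop, hold it there a moment, and let it spring back down. Do not shift the tea tin, planter, toy dinosaur or spoon rest.

Things in the scene. Friction and masses are not known exactly. Their poses are not given: they have to be found in the camera images.
- shade: The lamp shade: a loose, rigid square tube of opal white plastic, 110 mm long, 50 x 50 mm outside, wall 4 mm, bore 42 x 42 mm, open and alike at both ends, about 0.17 kg. Origin at the middle of the side face it first lies on; its x axis runs along the tube, y across, z from that face to the far one (50 mm). It starts lying with x level.
- shade_mid (a point): The centre of the shade: on the tube's axis, 55 mm from either end, 25 mm from each outer face. Axes as shade.
- lamp: The lamp without its shade, fixed to the sideboard: an aluminium slab base 90 mm (x) by 200 mm (y), 25 mm high, with a square post standing on the +y half and a round knob on the -y half, 110 mm apart. Origin at the centre of the base's underside, z up.
- post_foot (a point): Centre of the post's foot on the base's top face (lamp frame: 0, 55, 25 mm), axes as lamp. Post 38 x 38 mm, sides along lamp x and y, straight for 48 mm, then a lens tapering to 28 x 28 mm over 12 mm more. Sprung strips on its +y and -y sides, 8 to 36 mm up, 3.5 mm proud, grip the bore: pushing the shade past them takes about 10 N. Fully home, shade_mid is 55 mm above this point.
- pull_top (a point): The centre of the top of the dark round steel pull knob (lamp frame, at rest: 0, -55, 57 mm). The knob's head is 28 mm across and 24 mm tall, its underside 8 mm above the base, on a 12 mm stem.
- pull (a joint): How far the knob is pulled up, in m: 0 at rest, 0.020 at its stop. A spring pulls it back down (2 N at rest, 6 N at the stop).
- tin: Bystander: pewter-grey aluminium tea tin with twist cap, 74 mm across, 122 mm tall. Origin at the centre of its underside.
- planter: Bystander: empty cream ceramic planter, 100 mm across the rim, 100 mm tall. Origin at the centre of its underside.
- dinosaur: Bystander: green plastic long-necked toy dinosaur on four legs, 180 mm long along its x (head at +x), 110 mm tall. Origin on the sideboard between its feet.
- spoon_rest: Bystander: stainless steel spoon rest, a 92 mm round dish 10 mm tall with a flat tail to 110 mm from its centre along -x. Origin at the centre of the dish's underside.

How it is judged:
On the way, in this order (a step that is already met when the one before it is completed fails the run):
1. the shade stands upright on the sideboard, let go and still (contact force between the fingers and shade below 0.1 N and linear speed of shade below 0.02 m/s and angle between the x axis of shade and the z axis of lamp, either way round below 0.06 rad and height (world z) of shade_mid between 0.05 and 0.06 m), for 0.3 s.
2. the shade is pushed fully home on the post (horizontal distance between shade_mid and post_foot below 0.006 m and z of shade_mid in the frame of post_foot between 0.05 and 0.058 m and angle between the x axis of shade and the z axis of lamp, either way round below 0.06 rad), for 0.2 s.
3. the knob is held pulled up to its stop while the shade is home (all of step 2 and value of joint pull above 0.0175 m), for 0.2 s.
At the end, for the whole second after the job is handed in: Shade released, at rest and fully home on the post: centre within 6 mm sideways of the post's, at most 3 mm above its seated height, upright within 0.06 rad; knob within 3 mm of rest; tin, planter, dinosaur and spoon rest each moved less than 30 mm (all of step 2 and contact force between the fingers and shade below 0.1 N and linear speed of shade below 0.02 m/s and value of joint pull below 0.003 m); the robot touches nothing.
It fails at once if the tea tin is shifted by more than 30 mm (distance of tin from where it was at the start of the episode above 0.03 m).
It fails at once if the planter is shifted by more than 30 mm (distance of planter from where it was at the start of the episode above 0.03 m).
It fails at once if the dinosaur is shifted by more than 30 mm (distance of dinosaur from where it was at the start of the episode above 0.03 m).
It fails at once if the spoon rest is shifted by more than 30 mm (distance of spoon_rest from where it was at the start of the episode above 0.03 m).
It also fails if it takes over 66 s, if anything falls off the work surface, if the arm or the gripper's body presses on something with over 40 N, if the wrist force passes 120 N, or if a joint passes its speed limit or range.

## Robot

A 7-joint arm with a two-finger parallel gripper is mounted at the origin on the work surface. World frame = base frame: x ahead of the robot, y to its left, z up, the work surface at z = 0. Lengths are in m, angles in rad, forces in N, time in s.
With the tool pointing down it reaches from about 0.4 to 0.875 m from the base axis. Payload 4.4 kg.
Tool frame: the origin (TCP) lies on the centre line of the jaws, within the pads' length; the fingertips stand 19 mm ahead of it and the grasp point (between the pads) is the TCP (manip.tips_ahead is the distance from the TCP to the fingertips, in m); x points along the fingers, y is the direction in which the jaws open and shut, and the axes are right-handed (so a half turn about x gives the same grasp; the last joint's range is limited). The gripper opens to 85 mm and grips with 20 to 120 N. Pads are 22 mm wide; open, the fingers measure 114 mm over their backs; the gripper's body (76 mm by 85 mm) begins 54 mm behind the grasp point. The pads swing forward as they close: fully open they stand 13 mm farther back than shut.
Start: joints at [-0.066, 0.628, 0.038, 1.517, -0.027, 0.996, -0.02], TCP at [0.65, 0, 0.25] pointing down, gripper open.
Joint ranges: [-3.06, 3.06], [-0.37, 2.12], [-1.25, 1.32], [0.18, 2.47], [-1.1, 4.24], [0.23, 1.98], [-2.94, 2.94]. Speed limits (rad/s): [2.57, 2.57, 3.14, 3.14, 3.14, 3.14, 3.14].

## Interface

Orientations are given as a rotation vector (axis times angle).
In Python, from station import manip gives the robot as it stands. Calls block until the motion is done:
- manip.move_to(position, orientation): joint-space move of the TCP to a pose.
- manip.move_linear(position, attitude=None, velocity=0.15, f_stop=None): straight line of the TCP; attitude=None keeps the orientation; velocity is the mean speed in m/s. With f_stop (N) it stops when the force on the tool has changed by that much, and returns True; else False.
- manip.move_joints(angles): joint-space move.
- manip.set_gripper(opening): opening from 0.0 (shut) to 1.0 (fully open); the grip force is fixed at half the most; returns when the fingers have stopped.
- manip.pause(seconds).
- manip.ik(position, orientation): joint angles nearest the present ones, or None.
- manip.observe(): the state.
- manip.read_camera(name): name is "scene" or "side" or "wrist"; returns (picture, depth): 480x640x3 uint8, red, green, blue; 480x640 float32, m along the optical axis (not along the pixel's ray), 0 where there is no reading.
- manip.camera_model(name): a dict with "intrinsics" (3x3 intrinsics, pixels), "position" and "orientation" of the camera in the world; the wrist camera has in their place "mount" (4x4, takes a point from camera to tool coordinates, whose origin is the TCP and whose axes are the tool frame's). Camera axes: x right, y up, looking along -z (the intrinsics and any distortion apply to the point x, -y, -z); pixel columns grow to the right and rows downward; lengths in m; the calibration is good to about 2 mm. A picture is of the moment at which its call begins: read the wrist's pose just before it. camera_model takes no time and is no camera call.
A pose or a line that the arm cannot do raises manip.IKError and nothing moves.
- manip.job_done(): hands the job in, once; it reports no verdict.
The state is a dict: "t": time; "qpos": joint angles; "qvel": joint speeds; "tau": joint torques, N m; "tcp_pos": TCP position; "tcp_rot": TCP orientation; "wrist_force": force on the tool from outside, world axes, zero at the start; "ft_torque": the same for the moment, N m; "gripper_width": opening from 0.0 (shut) to 1.0 (fully open).
Only numpy, scipy, OpenCV 4.12 (cv2) and the standard library are available. Lean on these libraries where they do the work, as an engineer would, in place of code of your own. Each camera call takes 0.05 s, during which the arm holds its last target. There are 200 camera calls.

## Working session

There is one attempt and no reset: what is moved stays moved. The work goes in short steps, each a Python script; the robot and the scene stay as the last script left them, time stands still between calls to the robot, and variables do not carry over. Pictures are saved under pics/ and viewed, about 8 in all and at most 12, crops included, and the job is handed in when it is done.

```bash
ls; mkdir -p pics; cat > h.py <<'E'
import numpy as np, cv2
from station import manip
from scipy.spatial.transform import Rotation as R
def cam(name):
    m=manip.camera_model(name); 
    if 'mount' in m:
        s=manip.observe(); T=np.eye(4); T[:3,:3]=R.from_rotvec(s['tcp_rot']).as_matrix(); T[:3,3]=s['tcp_pos']
        T=T@np.array(m['mount'])
    else:
        T=np.eye(4); o=np.array(m['orientation'])
        T[:3,:3]=R.from_rotvec(o).as_matrix() if o.shape==(3,) else o
        T[:3,3]=m['position']
    return np.array(m['intrinsics']),T
def snap(name,fn=None):
    K,T=cam(name); im,d=manip.read_camera(name)
    if fn: cv2.imwrite('pics/'+fn,im[...,::-1])
    return im,d,K,T
def cloud(d,K,T):
    v,u=np.mgrid[:480,:640]
    p=np.stack([(u-K[0,2])/K[0,0]*d,-(v-K[1,2])/K[1,1]*d,-d],-1)
    P=p@T[:3,:3].T+T[:3,3]; P[d==0]=np.nan
    return P
E
python3 - <<'E'
from h import *
for n in ['scene','side','wrist']:
    im,d,K,T=snap(n,n+'0.png'); print(n,manip.camera_model(n)); np.savez('pics/%s0.npz'%n,im=im,d=d,K=K,T=T)
a=cv2.imread('pics/scene0.png');b=cv2.imread('pics/side0.png')
print(manip.observe())
E
```

```text
pics
scene {'intrinsics': array([[439.57627226,   0.        , 317.12209933],
       [  0.        , 439.57627226, 239.43385567],
       [  0.        ,   0.        ,   1.        ]]), 'position': array([1.19662037, 0.06882909, 0.6483157 ]), 'orientation': array([0.57738895, 0.66482997, 1.57165544])}
side {'intrinsics': array([[571.29873683,   0.        , 322.66662335],
       [  0.        , 571.29873683, 233.22012075],
       [  0.        ,   0.        ,   1.        ]]), 'position': array([ 0.15954154, -0.47146327,  0.78722441]), 'orientation': array([ 0.69918437, -0.27035178, -0.72661763])}
wrist {'intrinsics': array([[352.98075263,   0.        , 322.70573679],
       [  0.        , 352.98075263, 234.22566186],
       [  0.        ,   0.        ,   1.        ]]), 'mount': array([[-6.26233916e-04,  3.00684282e-01, -9.53723529e-01,
        -1.23496154e-01],
       [ 9.99999690e-01,  6.43893644e-04, -4.53616809e-04,
        -3.92686449e-04],
       [ 4.77701074e-04, -9.53723517e-01, -3.00684592e-01,
        -7.69658575e-02],
       [ 0.00000000e+00,  0.00000000e+00,  0.00000000e+00,
         1.00000000e+00]])}
{'t': 0.15, 'qpos': array([-0.06580606,  0.62912803,  0.03843577,  1.51814274, -0.02703004,
        0.99634594, -0.0199722 ]), 'qvel': array([ 0.00027976, -0.00221225,  0.0015735 , -0.00210131, -0.00043117,
       -0.00065114,  0.00065335]), 'tau': array([ 2.19518879e-03, -5.63800478e+01,  1.22790758e+00, -1.93650573e+01,
        1.11919764e-02,  7.40401709e-03, -1.44664841e-05]), 'tcp_pos': array([6.49534920e-01, 5.19979092e-05, 2.49602332e-01]), 'tcp_rot': array([ 1.20848454,  1.21034086, -1.21027735]), 'wrist_force': array([-0.78503079, -0.52025987,  0.36208062]), 'ft_torque': array([ 0.06269647,  0.00375759, -0.02154234]), 'gripper_width': 0.9985750185940527}
```

View pics/scene0.png

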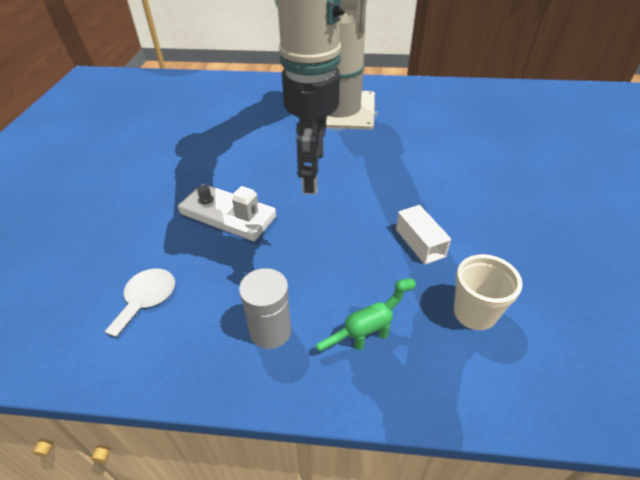

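View pics/side0.png

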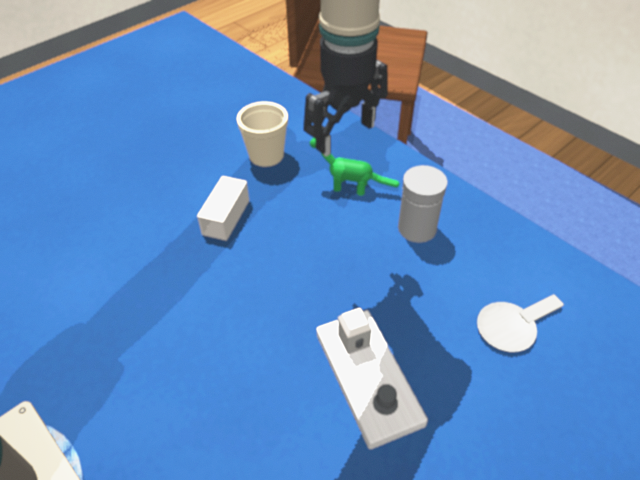

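```bash
python3 - <<'E'
from h import *
print(R.from_rotvec(manip.observe()['tcp_rot']).as_matrix().round(3))
for n in ['scene','side','wrist']:
    z=np.load('pics/%s0.npz'%n); P=cloud(z['d'],z['K'],z['T']); print(n,np.isfinite(P[...,0]).mean())
    for h in [0.025,0.05,0.057,.085]:
        m=np.abs(P[...,2]-h)<.003; m&=(P[...,0]>.3)&(P[...,0]<1)
        nn,l,st,c=cv2.connectedComponentsWithStats(m.astype(np.uint8))
        for i in range(1,nn):
            if st[i,4]>120:
                q=P[l==i][:,:2]; r=cv2.minAreaRect((q*1000).astype(np.float32)); print(h,'px',c[i].round(),st[i,4],'rect',np.round(r[0]),np.round(r[1]),round(r[2],1))
E
```

```text
[[-0.002  1.     0.   ]
 [ 0.     0.    -1.   ]
 [-1.    -0.002 -0.   ]]
scene 0.9960319010416666
0.025 px [225. 210.] 1549 rect [ 492. -213.] [199.  90.] 68.6
0.05 px [425. 226.] 887 rect [541. 205.] [111.  52.] 29.3
0.05 px [487. 283.] 126 rect [686. 301.] [70. 26.] 66.2
0.05 px [368. 325.] 212 rect [782. 103.] [32. 80.] 13.4
0.057 px [489. 281.] 139 rect [687. 301.] [75. 31.] 65.0
0.057 px [369. 316.] 415 rect [771. 103.] [34. 82.] 31.3
0.085 px [243. 192.] 122 rect [ 512. -163.] [29. 31.] 69.4
0.085 px [494. 270.] 196 rect [688. 301.] [87. 42.] 65.5
0.085 px [481. 299.] 136 rect [739. 277.] [96. 38.] 65.6
side 0.995830078125
0.025 px [372. 383.] 5767 rect [ 487. -214.] [200.  90.] 68.6
0.05 px [350. 172.] 149 rect [760.  94.] [29. 84.] 42.8
0.05 px [222. 199.] 1144 rect [538. 205.] [113.  53.] 28.9
0.057 px [349. 168.] 179 rect [758.  99.] [24. 84.] 37.4
0.057 px [386. 393.] 263 rect [ 467. -266.] [25. 27.] 29.9
0.085 px [260. 113.] 143 rect [723. 312.] [44. 85.] 53.1
0.085 px [354. 320.] 350 rect [ 508. -163.] [32. 31.] 70.5
wrist 0.9958430989583333
0.025 px [177.  13.] 169 rect [522. 167.] [44.  2.] 29.6
0.025 px [428. 244.] 144 rect [761. -47.] [65. 21.] 39.9
0.025 px [177. 309.] 351 rect [ 481. -123.] [48. 21.] 38.0
0.025 px [224. 358.] 2017 rect [ 529. -195.] [134.  35.] 71.4
0.05 px [148.   7.] 507 rect [512. 163.] [34. 15.] 0.8
0.05 px [445. 102.] 526 rect [760.  94.] [21. 84.] 35.7
0.05 px [435. 252.] 181 rect [761. -47.] [65. 22.] 39.7
0.057 px [463.  96.] 1469 rect [768. 101.] [36. 80.] 32.1
0.057 px [437. 255.] 184 rect [762. -47.] [66. 24.] 40.1
0.085 px [447. 266.] 241 rect [761. -48.] [66. 22.] 42.7
```

The scene view shows the lamp at about (228,210), the shade lying at (423,233), the tin at (267,308), the dinosaur at (368,318), the planter at (485,290) and the spoon rest at (150,288). The side view agrees: shade at (224,208), lamp at (370,380). The depth clouds give:

| Item | Position (m) | Heading |
|---|---|---|
| Shade | (0.540, 0.205) | axis at 29° |
| Lamp | (0.490, -0.213) | +y axis at 68.6° |

Next I'll check which poses the arm can reach.

```bash
cat >> h.py <<'E'
UP=np.array([0,0,1.])
def ori(az,phi,s=-1):
    "tool tilted phi deg from straight down towards azimuth az (deg); s=-1: camera on the +az side"
    a=np.radians(az); p=np.radians(phi); u=np.array([np.cos(a),np.sin(a),0]); n=np.cross(UP,u)
    x=np.sin(p)*u-np.cos(p)*UP; y=s*n
    return R.from_matrix(np.stack([x,y,np.cross(x,y)],1)).as_rotvec()
E
python3 - <<'E'
from h import *
a=np.radians(29.1); u=np.array([np.cos(a),np.sin(a),0]); g=np.array([.5395,.205,.027])+.025*u
for phi in [-20,-10,0]:
  for s in (-1,1):
    q=manip.ik(g,ori(29.1,phi,s)); print('grasp',phi,s,None if q is None else np.round(q,2))
for r in (.5,.6,.7,.75):
  for az0 in (10,20,30):
    for daz in (-60,-30,0,30,60):
      for phi in (70,80,90):
        p=[r*np.cos(np.radians(az0)),r*np.sin(np.radians(az0)),.082]
        q=manip.ik(p,ori(az0+daz,phi)); 
        if q is not None: print('stand',r,az0,daz,phi,np.round(q,2))
for nm,p,azs in [('post',(.510,-.1625,.2),(-21.4,68.6,158.6,248.6)),('knob',(.469,-.265,.048),(-21.4,68.6,158.6,248.6))]:
    for az in azs:
        q=manip.ik(p,ori(az,0)); print(nm,az,None if q is None else np.round(q,2))
E
```

```text
grasp -20 -1 [-0.6   1.03  0.32  1.46 -0.27  1.04 -1.27]
grasp -20 1 [-0.19  1.05 -0.46  1.44  0.44  1.12  1.29]
grasp -10 -1 [-0.59  0.95  0.28  1.63 -0.3   0.78 -1.22]
grasp -10 1 [-0.18  0.96 -0.43  1.62  0.48  0.85  1.25]
grasp 0 -1 [-0.55  0.88  0.22  1.8  -0.36  0.5  -1.15]
grasp 0 1 [-0.2   0.89 -0.36  1.79  0.55  0.56  1.18]
stand 0.5 10 -60 70 [-1.06  1.16  0.22  2.2   1.4   0.98  1.39]
stand 0.5 10 -60 80 [-1.1   1.28  0.22  2.14  1.33  1.12  1.36]
stand 0.5 10 -60 90 [-0.98  1.37  0.04  2.06  1.32  1.46  1.3 ]
stand 0.5 10 -30 90 [-0.8   1.58 -0.14  2.42  1.75  1.98  0.78]
stand 0.5 10 30 90 [ 1.36  2.09 -1.08  2.4   3.65  0.46 -2.94]
stand 0.5 10 60 70 [ 1.04  1.4  -0.93  2.17 -1.09  0.28  1.36]
stand 0.5 10 60 80 [ 1.17  1.63 -1.06  2.11 -0.49  0.29  0.89]
stand 0.5 10 60 90 [ 1.07  1.6  -0.82  2.04 -0.98  0.64  1.44]
stand 0.5 20 -60 70 [-1.23  1.16  0.22  2.2   1.4   0.98  1.39]
stand 0.5 20 -60 80 [-1.27  1.28  0.22  2.14  1.33  1.12  1.36]
stand 0.5 20 -60 90 [-1.15  1.37  0.04  2.06  1.32  1.46  1.3 ]
stand 0.5 20 -30 90 [-0.98  1.58 -0.14  2.42  1.75  1.98  0.78]
s
[... 8701 characters left out ...]
 0.99]
stand 0.75 30 30 90 [-0.53  1.42  0.41  1.94  3.72  1.97  1.35]
stand 0.75 30 60 70 [ 0.28  1.32 -0.77  1.59 -0.96  0.6   0.91]
stand 0.75 30 60 80 [ 0.33  1.44 -0.83  1.55 -0.98  0.7   1.01]
stand 0.75 30 60 90 [ 0.36  1.57 -0.88  1.49 -0.96  0.81  1.06]
post -21.4 [-0.09  0.59  0.53  1.9  -0.42  0.76 -1.27]
post 68.6 [ 0.17  0.53  0.12  1.89 -0.09  0.72 -0.02]
post 158.6 [ 0.45  0.54 -0.28  1.89  0.21  0.74  1.24]
post 248.6 [ 0.72  0.62 -0.7   1.88  0.53  0.84  2.51]
knob -21.4 [ 0.26  0.81  0.32  1.98 -0.56  0.44 -0.94]
knob 68.6 [ 0.43  0.78  0.05  1.97 -0.08  0.39  0.17]
knob 158.6 [ 0.59  0.79 -0.2   1.97  0.35  0.42  1.33]
knob 248.6 [ 0.82  0.85 -0.56  1.96  0.82  0.57  2.46]
```

Pointing the tool horizontally and radially outwards is awkward for the arm. Instead I'll grasp tilted 30° inward with the camera on the inner side, which keeps it clear of the planter, and finish tilted 60° outward.

```bash
python3 - <<'E'
from h import *
a=np.radians(29.1); u=np.array([np.cos(a),np.sin(a),0]); g=np.array([.5395,.205,.030])+.025*u
o=ori(29.1,-30,1)
back=-R.from_rotvec(o).as_matrix()[:,0]
manip.move_to(g+.12*back,o)
s=manip.observe(); print(s['t'],s['qpos'].round(2),s['tcp_pos'].round(3))
q0=s['qpos']; L=[]
for r in (.45,.5,.55,.6,.65,.7):
  for az0 in (5,15,25):
    for daz in (-40,-20,0,20,40):
      for phi in (55,60):
        p=[r*np.cos(np.radians(az0)),r*np.sin(np.radians(az0)),.085]
        q=manip.ik(p,ori(az0+daz,phi,1))
        if q is not None: L.append((abs(q-q0).max(),r,az0,daz,phi,np.round(q,2)))
for l in sorted(L,key=lambda l:l[0])[:8]: print(l)
snap('side','side1.png')
E
```

```text
1.4167 [-0.25  1.11 -0.51  0.99  0.4   1.66  1.38] [0.614 0.245 0.134]
(np.float64(2.0634711435870567), 0.7, 25, 40, 55, array([ 0.52,  1.35, -1.17,  1.99,  2.46,  0.29,  0.49]))
(np.float64(2.0721056647580753), 0.65, 25, 40, 55, array([ 0.6 ,  1.4 , -1.23,  2.12,  2.47,  0.39,  0.52]))
(np.float64(2.086548840702566), 0.7, 15, 40, 55, array([ 0.69,  1.35, -1.16,  1.99,  2.48,  0.28,  0.46]))
(np.float64(2.096713536609054), 0.65, 15, 40, 55, array([ 0.77,  1.39, -1.21,  2.12,  2.49,  0.38,  0.49]))
(np.float64(2.100682896050668), 0.7, 15, 40, 60, array([ 0.76,  1.47, -1.25,  2.  ,  2.5 ,  0.32,  0.57]))
(np.float64(2.1114164626053595), 0.7, 5, 40, 55, array([ 0.86,  1.34, -1.15,  1.99,  2.51,  0.28,  0.44]))
(np.float64(2.1363620900416227), 0.65, 5, 40, 55, array([ 0.94,  1.38, -1.2 ,  2.12,  2.53,  0.37,  0.45]))
(np.float64(2.1545876772880828), 0.6, 15, 40, 55, array([ 0.83,  1.41, -1.24,  2.24,  2.55,  0.46,  0.46]))
```

View pics/side1.png

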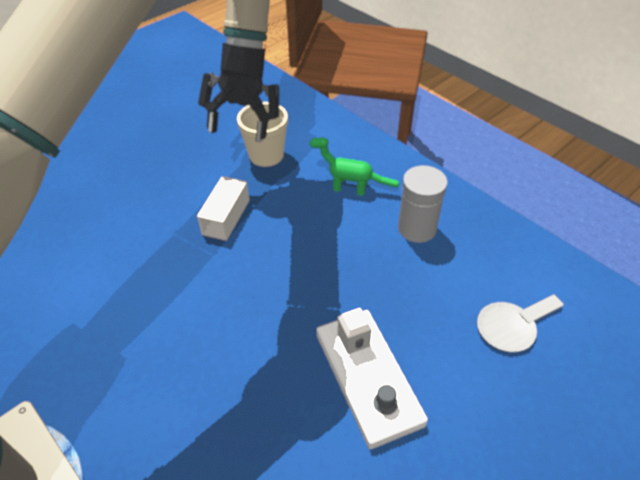

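The side view shows the gripper above and beyond the shade (225,205), clear of the planter (263,133). Joint 6 strongly favours inward tilt, so I'll search the reverse turn: grasp near vertical and finish pointing inward, with yaw free.

```bash
python3 - <<'E'
from h import *
a=np.radians(29.1); u=np.array([np.cos(a),np.sin(a),0])
for phi0 in (0,10,20,30):
    g=np.array([.5395,.205,.030])-.02*u
    q=manip.ik(g,ori(29.1,phi0,1)); print('g',phi0,None if q is None else q.round(2))
q0=manip.ik(g,ori(29.1,0,1)); L=[]
for r in (.45,.5,.55,.6,.65):
  for az0 in (5,15,25):
    for daz in (-60,-30,0,30,60):
      for phi in (-60,-70,-80,-90):
        p=[r*np.cos(np.radians(az0)),r*np.sin(np.radians(az0)),.08]
        q=manip.ik(p,ori(az0+daz,phi,1))
        if q is not None and q[1]<1.5: L.append((round(abs(q-q0).max(),2),r,az0,daz,phi,np.round(q,2).tolist()))
L.sort()
for phi in (-60,-70,-80,-90):
  for l in [l for l in L if l[4]==phi][:4]: print(l)
E
```

```text
g 0 [-0.15  0.86 -0.4   1.92  0.66  0.5   1.06]
g 10 [ 0.15  0.99 -0.88  2.06  1.46  0.68  0.35]
g 20 [-0.09  0.85 -0.43  2.22  2.3   0.35 -0.54]
g 30 [ 0.17  1.03 -0.82  2.35  2.41  0.79 -0.5 ]
(np.float64(0.89), 0.45, 25, -60, -60, [0.23, 1.15, -0.54, 1.65, -0.23, 1.21, 0.91])
(np.float64(0.91), 0.45, 15, -60, -60, [0.39, 1.14, -0.51, 1.65, -0.25, 1.22, 0.93])
(np.float64(0.91), 0.5, 25, -60, -60, [0.17, 1.18, -0.51, 1.5, -0.25, 1.31, 0.88])
(np.float64(0.92), 0.45, 5, -60, -60, [0.55, 1.14, -0.49, 1.65, -0.26, 1.22, 0.94])
(np.float64(0.96), 0.45, 25, -60, -70, [0.23, 1.24, -0.51, 1.56, -0.3, 1.37, 0.96])
(np.float64(0.98), 0.45, 15, -60, -70, [0.39, 1.24, -0.48, 1.56, -0.32, 1.37, 0.98])
(np.float64(0.98), 0.5, 25, -60, -70, [0.17, 1.27, -0.5, 1.41, -0.32, 1.46, 0.93])
(np.float64(0.99), 0.45, 5, -60, -70, [0.55, 1.23, -0.47, 1.56, -0.33, 1.38, 1.0])
(np.float64(1.02), 0.45, 25, -60, -80, [0.22, 1.34, -0.49, 1.48, -0.36, 1.52, 1.0])
(np.float64(1.03), 0.45, 15, -60, -80, [0.39, 1.33, -0.46, 1.48, -0.37, 1.52, 1.01])
(np.float64(1.04), 0.45, 5, -60, -80, [0.55, 1.33, -0.45, 1.48, -0.38, 1.53, 1.02])
(np.float64(1.11), 0.5, 25, -60, -80, [0.17, 1.37, -0.48, 1.33, -0.39, 1.61, 0.95])
(np.float64(1.16), 0.45, 25, -60, -90, [0.21, 1.43, -0.46, 1.4, -0.42, 1.66, 1.03])
(np.float64(1.17), 0.45, 5, -60, -90, [0.55, 1.43, -0.45, 1.4, -0.43, 1.67, 1.03])
(np.float64(1.17), 0.45, 15, -60, -90, [0.38, 1.43, -0.45, 1.4, -0.43, 1.67, 1.03])
(np.float64(1.25), 0.5, 25, -60, -90, [0.16, 1.46, -0.46, 1.25, -0.46, 1.75, 0.97])
```

```bash
python3 - <<'E'
from h import *
a=np.radians(29.1); u=np.array([np.cos(a),np.sin(a),0]); g=np.array([.5395,.205,.027])-.025*u
o=ori(29.1,10,1)
manip.move_to(g+[0,0,.12],o)
manip.move_linear(g,velocity=.12)
manip.set_gripper(0.0)
s=manip.observe(); print(s['t'],'width',s['gripper_width'],s['qpos'].round(2))
manip.move_linear(g+[0,0,.15],velocity=.2)
s=manip.observe(); print(s['gripper_width'],s['wrist_force'].round(2))
p=np.array([.45*np.cos(np.radians(25)),.45*np.sin(np.radians(25)),.12])
q=manip.ik(p,ori(-35,-80,1)); print(q)
if q is not None:
    manip.move_to(p+[0,0,.08],ori(-35,-80,1))
    s=manip.observe(); print(s['t'],s['gripper_width'],s['tcp_pos'].round(3),s['qpos'].round(2))
snap('side','side2.png')
E
```

```text
4.1583 width 0.578235508814951 [-0.17  0.82 -0.34  2.09  1.24  0.24  0.49]
0.5846963524772016 [-1.01 -0.17 -2.31]
[ 0.32088561  1.33002021 -0.68154856  1.50796958 -0.25773483  1.49752785
  0.83038292]
6.1 0.5793341891103341 [0.407 0.191 0.199] [ 0.33  1.2  -0.71  1.55 -0.32  1.55  0.79]
```

View pics/side2.png

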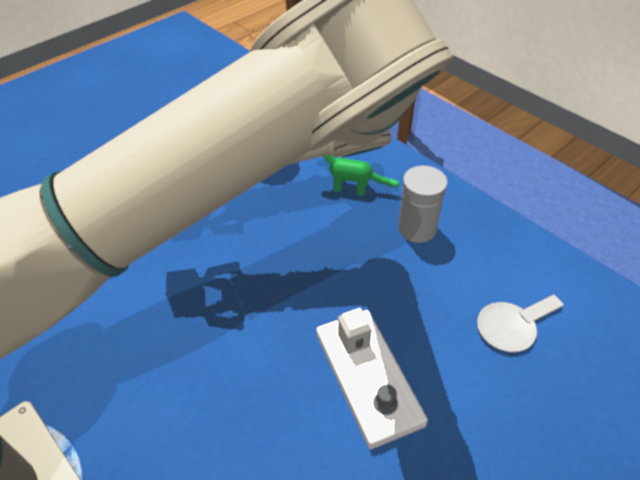

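The arm hides the shade here; its shadow at (215,290) shows it held by the jaws. I'll lower until contact, then check from the scene camera.

```bash
python3 - <<'E'
from h import *
s=manip.observe(); p=s['tcp_pos'].copy()
p[2]=.095; manip.move_linear(p,velocity=.12)
p[2]=.068; print(manip.move_linear(p,velocity=.03,f_stop=5))
s=manip.observe(); print(s['t'],s['tcp_pos'].round(4),s['wrist_force'].round(1))
im,d,K,T=snap('scene'); cv2.imwrite('pics/scene3.png',cv2.resize(im[100:340,180:500,::-1],None,fx=2,fy=2))
E
```

```text
True
7.7667 [0.4071 0.191  0.0794] [1.4 0.  4.9]
```

View pics/scene3.png

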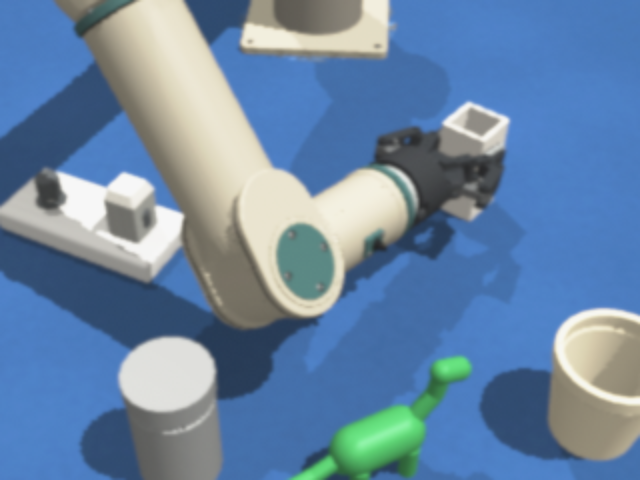

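The scene crop shows the shade upright at (475,160) between the jaws. Releasing it and measuring.

```bash
cat >> h.py <<'E'
def rect(P,h,lo,hi,tol=.004):
    m=(np.abs(P[...,2]-h)<tol)&(P[...,0]>lo[0])&(P[...,0]<hi[0])&(P[...,1]>lo[1])&(P[...,1]<hi[1])
    if m.sum()<20: return None
    q=P[m]; r=cv2.minAreaRect((q[:,:2]*1000).astype(np.float32)); return np.round(r[0],1),np.round(r[1],1),round(r[2],1),int(m.sum()),q[:,2].mean().round(4)
E
python3 - <<'E'
from h import *
s=manip.observe(); p=s['tcp_pos'].copy()
manip.set_gripper(1.0); manip.pause(.4)
p[2]=.24; manip.move_linear(p,velocity=.12)
# look down from above, jaws at 55 deg
c=np.array([.407,.191])
for az in (-35,55,145,235):
    q=manip.ik([*c,.3],ori(az,0,1)); print(az,None if q is None else q.round(2))
im,d,K,T=snap('scene'); P=cloud(d,K,T); print('scene',rect(P,.11,c-.08,c+.08))
im,d,K,T=snap('side','side4.png'); P=cloud(d,K,T); print('side',rect(P,.11,c-.08,c+.08))
print(manip.observe()['t'])
E
```

```text
-35 [-0.06  0.32 -0.57  1.97  0.22  0.91  0.21]
55 [ 0.34  0.51 -1.23  1.96  0.56  1.07  1.39]
145 [-1.28  0.49  1.15  2.   -0.53  1.   -2.05]
235 [-0.27  0.29 -0.3   1.97  0.11  0.89 -1.24]
scene (array([407.2, 192.7]), array([50.6, 53.9]), 56.4, 145, np.float64(0.108))
side (array([406.1, 161.7]), array([17.4,  8.2]), 2.1, 31, np.float64(0.1089))
10.2667
```

```bash
python3 - <<'E'
from h import *
def look(c,ztop,az,fn):
    manip.move_to([*c,ztop+.17],ori(az,0,1)); manip.pause(.3)
    im,d,K,T=snap('wrist',fn); return cloud(d,K,T),manip.observe()['tcp_pos'].round(4)
P,t=look((.510,-.163),.085,-21.4,'w_lamp.png'); np.save('pics/lampP.npy',P)
print(t,'post',rect(P,.085,(.46,-.21),(.56,-.11),.003),'base',rect(P,.025,(.35,-.4),(.65,-.05),.003),'knob',rect(P,.057,(.42,-.31),(.51,-.22),.003))
P,t=look((.407,.192),.11,-35,'w_shade.png')
print(t,'shade',rect(P,.11,(.35,.13),(.46,.25),.003), manip.observe()['t'])
a=cv2.imread('pics/w_lamp.png');b=cv2.imread('pics/w_shade.png'); cv2.imwrite('pics/w5.png',np.hstack([cv2.resize(a,(400,300)),cv2.resize(b,(400,300))]))
E
```

```text
[ 0.51   -0.1626  0.2545] post (array([ 508.5, -163.4]), array([31.2, 31.2]), 67.6, 1194, np.float64(0.0848)) base (array([ 488.6, -214.4]), array([199. ,  88.7]), 68.6, 13543, np.float64(0.025)) knob (array([ 468.3, -265.6]), array([26.2, 27.1]), 76.6, 637, np.float64(0.0567))
[0.4072 0.1916 0.2799] shade (array([404.6, 192.6]), array([50.1, 49.8]), 55.1, 1042, np.float64(0.1098)) 13.7333
```

View pics/w5.png

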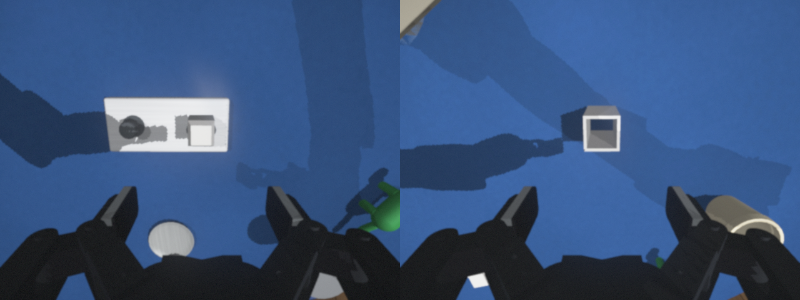

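The left wrist view shows the lamp base with the knob at (130,127) and the post at (201,132); the right shows the upright shade's top ring at (601,130). Base-derived and direct post positions agree within 0.3 mm. Now regrasp and fit.

```bash
python3 - <<'E'
from h import *
o=ori(-35,0,1); c=np.array([.4046,.1926])
manip.move_to([*c,.17],o); manip.move_linear([*c,.086],velocity=.08)
manip.set_gripper(0.0); s=manip.observe(); print('grip',s['t'],s['gripper_width'],s['tcp_pos'].round(4))
z0=s['tcp_pos'][2]
manip.move_linear([*c,.24],velocity=.15)
o=ori(-21.4,0,1); c=np.array([.5086,-.1633])
manip.move_to([*c,.22],o); manip.move_linear([*c,z0+.08],velocity=.1); manip.pause(.3)
s=manip.observe(); print('above',s['t'],s['gripper_width'],s['tcp_pos'].round(4),s['wrist_force'].round(1))
r=manip.move_linear([*c,z0+.040],velocity=.04,f_stop=12)
s=manip.observe(); print('lead',r,s['tcp_pos'].round(4),s['wrist_force'].round(1))
if not r:
    r=manip.move_linear([*c,z0+.023],velocity=.03,f_stop=35)
    s=manip.observe(); print('push',r,s['t'],s['tcp_pos'].round(4),s['wrist_force'].round(1),s['ft_torque'].round(2),'home z',z0+.025)
E
```

```text
grip 15.875 0.5825004774296113 [0.4049 0.1927 0.0864]
above 19.425 0.5777629417745228 [ 0.5088 -0.1634  0.1669] [ 1.2 -0.2 -1.8]
lead True [ 0.5089 -0.1633  0.1304] [ 2.6 -1.4 -5.9]
```

```bash
python3 - <<'E'
from h import *
c=np.array([.5086,-.1633]); z0=.0864
r=manip.move_linear([*c,z0+.022],velocity=.03,f_stop=40); manip.pause(.2)
s=manip.observe(); print('push',r,s['t'],s['gripper_width'],s['tcp_pos'].round(4),s['wrist_force'].round(1),'home z',z0+.025)
im,d,K,T=snap('scene','sc6.png'); P=cloud(d,K,T)
for h in (.135,): print(rect(P,h,(.45,-.22),(.57,-.10),.003))
m=(abs(P[...,0]-.5086)<.04)&(abs(P[...,1]+.1633)<.04)&(im.min(-1)>150); print('max z white',np.nanpercentile(P[m][:,2],[50,90,98]))
cv2.imwrite('pics/sc6c.png',cv2.resize(im[120:280,140:340,::-1],None,fx=4,fy=4)[:600])
E
```

```text
push False 21.3583 0.5780872361887962 [ 0.51   -0.1635  0.1114] [-3.3 -0.3 24.1] home z 0.1114
(array([ 514.5, -164.8]), array([83.5, 47.8]), 63.7, 130, np.float64(0.134))
max z white [0.06669239 0.40185724 0.4523762 ]
```

View pics/sc6c.png

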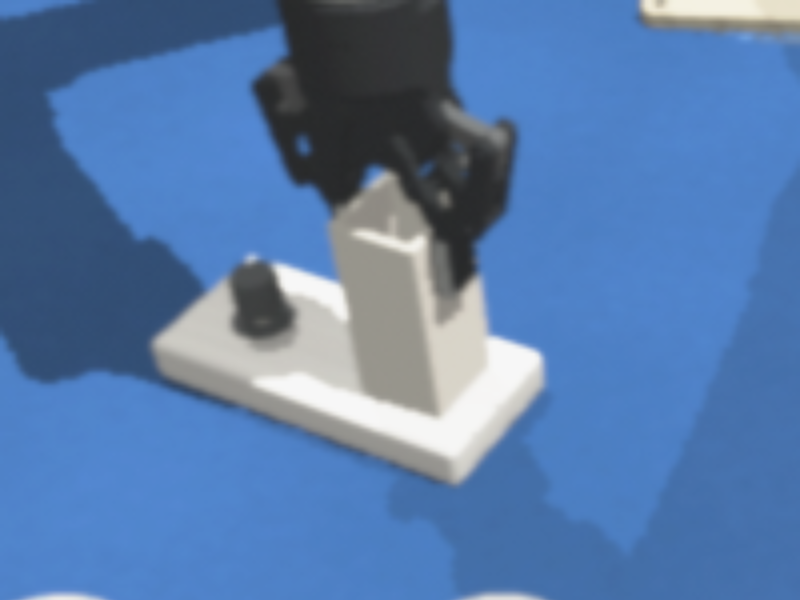

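The crop shows the shade seated on the base at (410,410), with the jaws at its top. TCP height matches the seated height and the push peaked near 24 N, so I'll release and go to the knob.

```bash
python3 - <<'E'
from h import *
manip.set_gripper(1.0); manip.pause(.2)
s=manip.observe(); p=s['tcp_pos'].copy(); p[2]=.32; manip.move_linear(p,velocity=.15); manip.pause(.2)
im,d,K,T=snap('wrist'); P=cloud(d,K,T)
print('shade',rect(P,.135,(.45,-.22),(.57,-.10),.004)); 
k=np.array([.4684,-.2656]); o=ori(-21.4,0,1)
manip.move_to([*k,.20],o)
r=manip.move_linear([*k,.0495],velocity=.08,f_stop=12)
s=manip.observe(); print('at knob',r,s['t'],s['tcp_pos'].round(4),s['wrist_force'].round(1))
if not r:
    manip.set_gripper(0.0); s=manip.observe(); z=s['tcp_pos'][2]; print('grip',s['gripper_width'],s['tcp_pos'].round(4),s['wrist_force'].round(1))
    r=manip.move_linear([*k,.0495+.025],velocity=.02,f_stop=20); manip.pause(.5)
    s=manip.observe(); print('up',r,s['t'],'lift',(s['tcp_pos'][2]-z).round(4),s['wrist_force'].round(1),s['gripper_width'])
    im,d,K,T=snap('scene'); cv2.imwrite('pics/sc7.png',cv2.resize(im[120:280,140:340,::-1],None,fx=3,fy=3))
E
```

```text
shade (array([ 509.8, -163.8]), array([50.1, 50. ]), 68.5, 1018, np.float64(0.1348))
at knob False 26.5917 [ 0.4686 -0.2657  0.0498] [ 0.8 -0.3 -0.2]
grip 0.30398972709021793 [ 0.4685 -0.2656  0.0498] [-0.6  0.2  3.8]
up True 28.65 lift 0.0194 [ 3.8 -2.4 -6. ] 0.30112380585468257
```

```bash
python3 - <<'E'
from h import *
k=np.array([.4684,-.2656]); z=.0498
r=manip.move_linear([*k,z+.0235],velocity=.015,f_stop=25); manip.pause(.5)
s=manip.observe(); print('up2',r,s['t'],'lift',(s['tcp_pos'][2]-z).round(4),s['wrist_force'].round(1),s['gripper_width'])
im,d,K,T=snap('side'); cv2.imwrite('pics/sd7.png',cv2.resize(im[250:460,270:480,::-1],None,fx=2.8,fy=2.8))
E
```

```text
up2 True 29.4583 lift 0.0197 [ 0.4  1.2 -5.9] 0.29917166861900574
```

View pics/sd7.png

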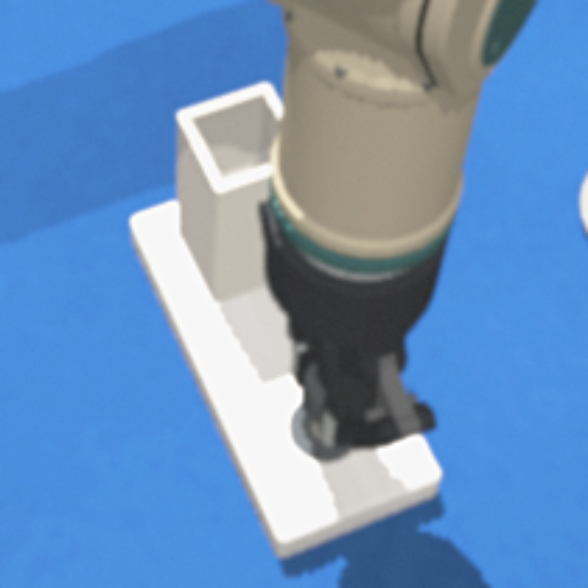

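The side crop shows the shade seated (215,200) and the jaws holding the knob up at (320,430). The lift met a hard stop at 19.7 mm. Now lower it, release, retreat and check.

```bash
python3 - <<'E'
from h import *
k=np.array([.4684,-.2656])
manip.move_linear([*k,.0502],velocity=.04); manip.set_gripper(1.0); manip.pause(.2)
manip.move_linear([*k,.25],velocity=.12)
manip.move_to([.5086,-.1633,.32],ori(-21.4,0,1)); manip.pause(.3)
im,d,K,T=snap('wrist'); P=cloud(d,K,T)
print('shade',rect(P,.135,(.45,-.22),(.57,-.10),.004),'knob',rect(P,.057,(.42,-.31),(.51,-.22),.005))
im,d,K,T=snap('scene','sc8.png'); z=np.load('pics/scene0.npz')
P0=cloud(z['d'],z['K'],z['T']); P1=cloud(d,K,T)
g=lambda im:(im[...,1].astype(int)-im[...,0]>40)&(im[...,1]>im[...,2].astype(int)+40)
for n,f in dict(dino=g).items(): print(n,np.nanmean(P0[f(z['im'])],0).round(3),np.nanmean(P1[f(im)],0).round(3))
for n,h,lo,hi in [('tin',.122,(.68,-.12),(.82,.02)),('planter',.1,(.62,.22),(.8,.36)),('spoon',.009,(.55,-.45),(.85,-.2))]:
    print(n,rect(P0,h,lo,hi)[:2],rect(P1,h,lo,hi)[:2])
s=manip.observe(); print(s['t'],s['wrist_force'].round(1))
E
```

```text
shade (array([ 509.9, -163.9]), array([50.1, 50.2]), 68.5, 1023, np.float64(0.1347)) knob (array([ 468.5, -265.7]), array([26.8, 27.6]), 2.5, 484, np.float64(0.0565))
dino [0.78  0.101 0.055] [0.78  0.101 0.055]
tin (array([780.4, -65.4]), array([74.2, 72.5])) (array([780.9, -65.4]), array([73.5, 72.7]))
planter (array([710.7, 290. ]), array([ 98.1, 100.5])) (array([711. , 289.7]), array([98.9, 99.5]))
spoon (array([ 738. , -323.1]), array([ 92.4, 152. ])) (array([ 737.5, -324. ]), array([ 91.7, 152.5]))
33.7583 [ 0.8  0.3 -0.1]
```

View pics/sc8.png

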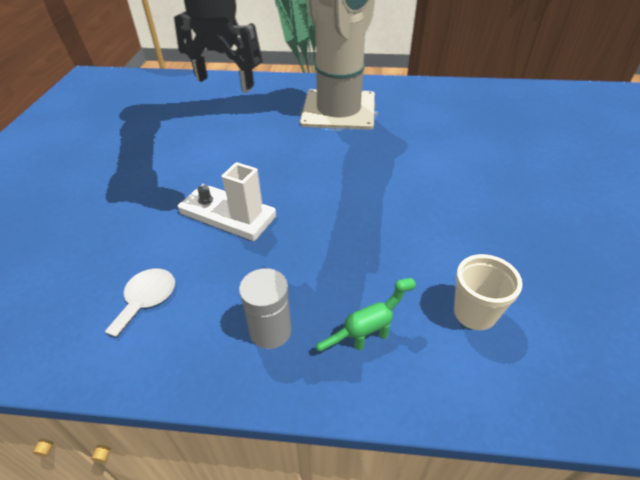

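The shade is home on the post at (243,193), the knob is down at (204,193), the arm is clear, and the bystanders haven't moved. Handing in.

```bash
python3 -c "
from station import manip
manip.job_done()"
```

```text
the job is handed in; nothing more can be done
```

I stood the shade on end, let go, then took it again from above and pushed it fully home on the lamp's post. I then pulled the knob up until it met a hard stop (19.7 mm of lift), held it there, lowered it and let go. I handed in just after 33.8 s of the 66 s. The hand-in reports no verdict.

Last checks, from the cameras:
- **Shade:** the top is at 134.7 mm against 135 mm expected. Its centre is about 1.4 mm from the post measurement, and it is square to the base to within 0.1°.
- **Knob:** the top reads 56.5 mm against 57 mm at rest, so it has sprung back.
- **Bystanders:** the tin, planter, dinosaur and spoon rest each show 1 mm or less of movement.
- **Arm:** clear of everything.

Two things did not go as expected:
- **Early stop:** the first push onto the post stopped early on its force limit, as the sprung strips gripped; a second push seated the shade at about 24 N.
- **Knob height:** I inferred the knob's height at its stop from the gripper's lift and the force limit tripping twice. I did not measure the knob itself there, because the fingers hid it.

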